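# Take the finished bottle out of the transfer chamber

## Robot

A 6-joint arm with a two-finger parallel gripper is mounted at the origin on the work surface. World frame = base frame: x ahead of the robot, y to its left, z up, the work surface at z = 0. Lengths are in m, angles in rad, forces in N, time in s.
With the tool pointing down it reaches from about 0.35 to 0.95 m from the base axis. Payload 17.4 kg.
Tool frame: the origin (TCP) lies between the finger pads; the fingertips stand 11 mm ahead of it and the grasp point (between the pads) lies 8 mm behind it; z points along the fingers, y is the direction in which the jaws open and shut (so a half turn about z gives the same grasp; the last joint's range is limited). The gripper opens to 93 mm and grips with 3 to 60 N. Pads are 15 mm wide; open, the fingers measure 128 mm over their backs; the gripper's body (75 mm by 188 mm) begins 65 mm behind the grasp point.
Start: joints at [-1.34, 0.116, 1.442, -0, 1.584, -0.038], TCP at [0.179, -0.651, 0.23] pointing down, gripper open.
Joint ranges: [-2.83, 2.83], [-0.83, 2.19], [0.07, 2.5], [-1.14, 4.28], [0.01, 3], [-2.97, 2.97]. Speed limits (rad/s): [1.89, 1.89, 2.22, 3.14, 3.14, 3.14].

## Interface

Orientations are given as a unit quaternion [w, x, y, z].
In Python, from plant import telemetry, optics, order gives the robot as it stands.
- The arm moves only by the tool move_arm, never from a script. Its argument "motion" is a list that holds one entry, the list of rows, each a list of 7 numbers: the shift along the tool's x, y, z in m, then the turn, a rotation vector about the tool's x, y, z in degrees, then the opening, from 0 (shut) to 1 (fully open). In form: [[[tx, ty, tz, ax, ay, az, jaw], ...]]. A call has 1 to 10 rows; each row shifts and turns the commanded pose from where the row before left it, along the tool's axes as they then stand; what a row does not reach is not made up. A row lasts 1/10 s, in which the tool goes at most 50 mm and 8.59 degrees, less where a joint would pass 70% of its speed; a pose out of reach is approached as far as the arm can. A call is refused whole if a number of a shift passes 0.05 or a number of a turn 8.59, either way. A call with a gripper value outside its range is refused whole. The fingers move at their own pace and stop on an object; "grip_force" is the grip in N (left out, the last holds). Time passes only in rows, so rows that do not move let the fingers close. It gives the time, the measured TCP pose, the force and the opening at its end, in the units of the state.
- telemetry.get_obs(): the state, without advancing time (a new reading comes with each control period).
- optics.camera(name): name is "side" or "top"; returns the picture (480x640x3 uint8, red, green, blue); there is no depth.
- optics.camera_params(name): a dict with "mtx" (3x3 intrinsics, pixels), "camera_from_world" (4x4, takes a point from world to camera coordinates). Camera axes: x right, y down, z forward; pixel columns grow to the right and rows downward; lengths in m; the calibration is good to about 2 mm. A picture is of the moment at which its call begins. camera_params takes no time and is no camera call.
- order.sign_off(): hands the job in, once; it reports no verdict.
The state is a dict: "time_s": time; "joint_positions": joint angles; "dq": joint speeds; "tau": joint torques, N m; "tcp_pos": TCP position; "tcp_rot": TCP orientation; "wrist_force": force on the tool from outside, world axes, zero at the start; "ft_torque": the same for the moment, N m; "gripper_width": opening from 0.0 (shut) to 1.0 (fully open).
Only numpy, scipy, OpenCV 4.12 (cv2) and the standard library are available. Lean on these libraries where they do the work, as an engineer would, in place of code of your own. Each camera call takes 0.05 s, during which the arm holds its last target.

## Task

Reach through the round port in the chamber's slanting front, lift the red-capped bottle off its pedestal and bring it out through the port, keeping it upright. Stand it upright in the empty blue tray, setting it down rather than dropping it, and let go; then slide the white shutter by its orange handle fully home over the port. Leave the jar in the chamber and the two cartons where they are.

Things in the scene. Friction and masses are not known exactly. Their poses are not given: they have to be found in the camera images.
- chamber: Clear-walled chamber, fixed, 300 (x) x 420 (y) mm. Origin: centre of underside; x to its back, z up. Floor 15 mm thick. Front wall 141 mm high at x=-150; from it the slanting panel rises to a flat roof at height 270 from x=+42. Above it a lamp bar along y, full width, 30 (x) x 22 (z) mm at x=0, underside at height 348, posts at y=+-190: it blocks a vertical approach to the bottle.
- panel: Clear slanting panel, fixed, 6 mm thick. Origin: centre of the round blue-rimmed port, on the outer face. z = outward normal, leaning 32 degrees from vertical towards the chamber's front; x = up the slope; y = chamber's y. Port bore 180 mm; its collar goes 20 mm inward. Panel reaches 115 mm up and down the slope, 100 mm to +y, 320 mm to -y. The port is the only way in.
- pedestal: Steel pedestal standing fixed on the chamber floor under the port, 92 mm high, with a flat round top 72 mm in diameter. Origin: centre of its underside, z up. It does not move.
- bottle: Bottle: greenish glass, paper label, red cap, 100 mm tall, 0.14 to 0.28 kg. Origin: centre of its underside, z up its axis. Body 50 mm in diameter from 0 to 70 mm up, shoulder to 28 mm diameter at 80 mm, cap 36 mm in diameter from 80 to 100 mm. Stands loose near the middle of the pedestal's top; its body at 65 mm up lies about 40 mm inside the port, near the port's axis.
- jar: Bystander: amber jar, 48 mm diameter, 70 mm tall, loose on the chamber floor on the shutter's parking side. Origin: centre of its underside.
- blue_tray: Blue open tray, the bottle's destination, 160 (x) x 120 (y) x 25 mm high, walls and floor 4 mm thick. Origin: centre of its underside, z up. Fixed to the bench. It stands to the left (+y) of the chamber, on either side of the white tray.
- white_tray: White open tray of the same sizes, fixed, holding the two cartons. Origin: centre of its underside.
- carton_a: Bystander: white carton with a green stripe, 45 (x) x 75 (y) x 60 (z) mm, loose in the white tray. Origin: centre of its underside.
- carton_b: Bystander: white carton with an orange stripe, 40 (x) x 60 (y) x 85 (z) mm, loose in the white tray. Origin: centre of its underside.
- shutter (a joint): White shutter sliding on the panel's outer face along the panel's y (m): 0 = fully home over the port, at its stop; 0.22 = fully open (towards the panel's -y). The port is quite clear from 0.19 up. About 2 N of friction (more if moved fast, 8 N s/m); stays where left. Plate 194 (x) x 190 (y) mm, its outer face 11 mm above the panel's.
- shutter_handle (a point): Middle of the top of the shutter's orange handle: a fin 50 mm long along the panel's x, 14 mm thick along its y, standing 50 mm out from the shutter along the panel's z (this point is 61 mm above the panel's outer face and level, up the slope, with the port's centre). Axes as the panel's.
Things that resemble listed ones, but are neither listed nor needed, are in the scene too. Of the things shaped like the blue_tray, the blue one is meant. There is more than one size of the bottle; the job needs the middle-sized.

How it is judged:
By the outcome, as a careful person would: the job done as asked, in the order asked, and still so for the second after the job is handed in, with the robot touching nothing.
It also fails if it takes over 61 s, if anything falls off the work surface, if the arm or the gripper's body presses on something with over 40 N, if the wrist force passes 120 N, or if a joint passes its speed limit or range.

## Working session

There is one attempt and no reset: what is moved stays moved. The work goes in short steps, Python scripts to look and compute and a tool call to move; the robot and the scene stay as the last step left them, time stands still between calls to the robot, and variables do not carry over. Pictures are saved under pics/ and viewed, and the job is handed in when it is done.

Besides the shell and the picture viewer there is one more tool, called in YAML: its name, and indented under it one key for each argument. move_arm: Moves the arm, as the interface text tells. Its arguments: {"type":"object","properties":{"motion":{"type":"array"},"grip_force":{"type":"number"}},"required":["motion"]}

```bash
ls; mkdir -p pics
python3 - <<'E'
from plant import telemetry, optics, order
import cv2
print(telemetry.get_obs())
for n in ("side","top"):
    p=optics.camera_params(n); print(n,p)
    cv2.imwrite(f"pics/{n}0.png",cv2.cvtColor(optics.camera(n),cv2.COLOR_RGB2BGR))
E
```

```text
pics
{'time_s': 0.0, 'joint_positions': array([-1.33979595e+00,  1.16462607e-01,  1.44225525e+00,  7.48253809e-06,
        1.58398584e+00, -3.77606054e-02]), 'dq': array([ 5.60551489e-04, -2.21361188e-03, -2.73273940e-05, -7.39318462e-05,
       -5.43358107e-04,  7.04768666e-04]), 'tau': array([ 6.08236296e-03, -7.21264029e+01, -6.22601581e+01,  7.83550227e-02,
        2.38729559e-02, -6.76192030e-05]), 'tcp_pos': array([ 0.17921387, -0.65058067,  0.22892715]), 'tcp_rot': array([-5.53292622e-04,  9.90984362e-01,  1.33976440e-01, -4.98675477e-05]), 'wrist_force': array([-0.84151456,  0.1010657 ,  0.7443618 ]), 'ft_torque': array([-0.07268306,  0.07153242,  0.04258011]), 'gripper_width': 0.9940432251663723}
side {'mtx': array([[554.69586844,   0.        , 321.13123636],
       [  0.        , 554.69586844, 243.37438386],
       [  0.        ,   0.        ,   1.        ]]), 'camera_from_world': array([[ 0.30886174, -0.95108159,  0.00694496, -0.1053948 ],
       [-0.89808907, -0.29404087, -0.32707185,  0.57082371],
       [ 0.31311412,  0.09478279, -0.94497395,  1.00636319],
       [ 0.        ,  0.        ,  0.        ,  1.        ]])}
top {'mtx': array([[563.14171847,   0.        , 314.28169152],
       [  0.        , 563.14171847, 240.07281326],
       [  0.        ,   0.        ,   1.        ]]), 'camera_from_world': array([[-0.01328703, -0.99990283,  0.00421773,  0.05413026],
       [-0.98415047,  0.01233149, -0.17690618,  0.57443841],
       [ 0.17683698, -0.00650144, -0.98421868,  1.22345541],
       [ 0.        ,  0.        ,  0.        ,  1.        ]])}
```

View pics/side0.png

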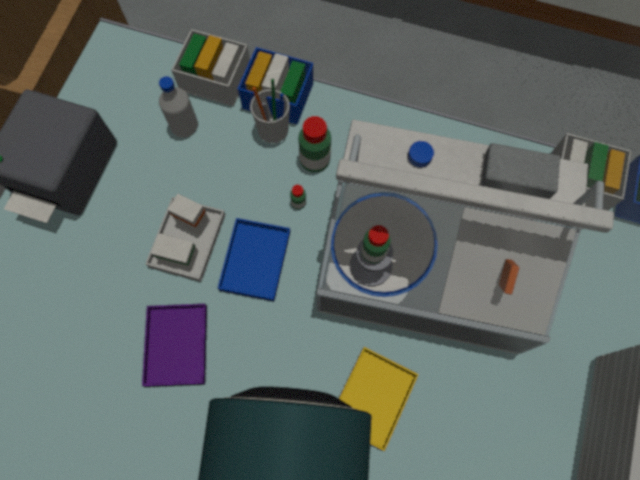

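View pics/top0.png

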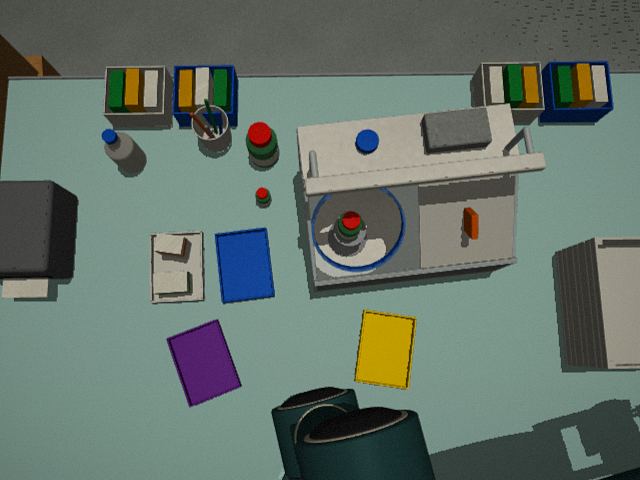

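The side view shows the port ring around (384,243), the bottle cap at (378,235), the handle at (510,277) and the blue tray at (255,260). The top view shows the ring at (358,228), the cap at (351,220), the handle at (471,223) and the blue tray at (245,265). I'll zoom in to pick points for the fit.

Run:
```python
import cv2
a=cv2.imread("pics/top0.png")[90:310,280:560]; cv2.imwrite("pics/topz.png",cv2.resize(a,None,fx=2.7,fy=2.7,interpolation=cv2.INTER_CUBIC))
a=cv2.imread("pics/side0.png")[100:365,300:620]; cv2.imwrite("pics/sidez.png",cv2.resize(a,None,fx=2.25,fy=2.25,interpolation=cv2.INTER_CUBIC))
```

```text
(no output)
```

View pics/topz.png

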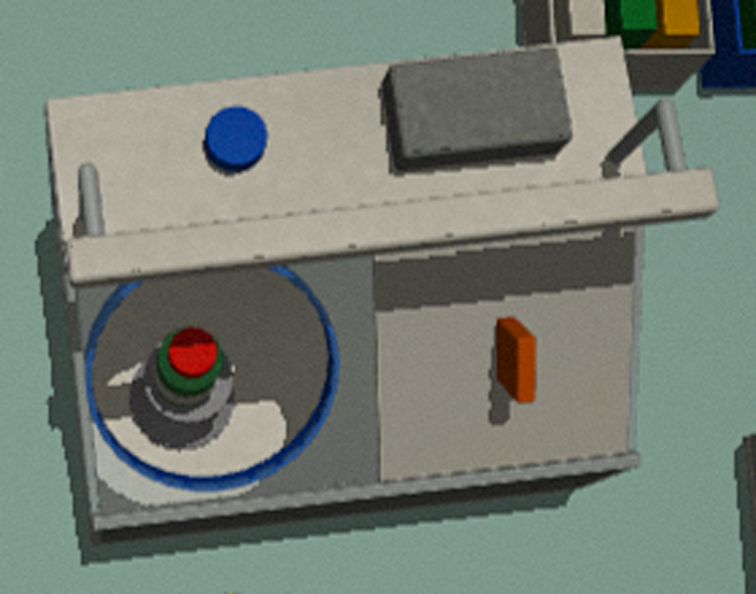

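View pics/sidez.png

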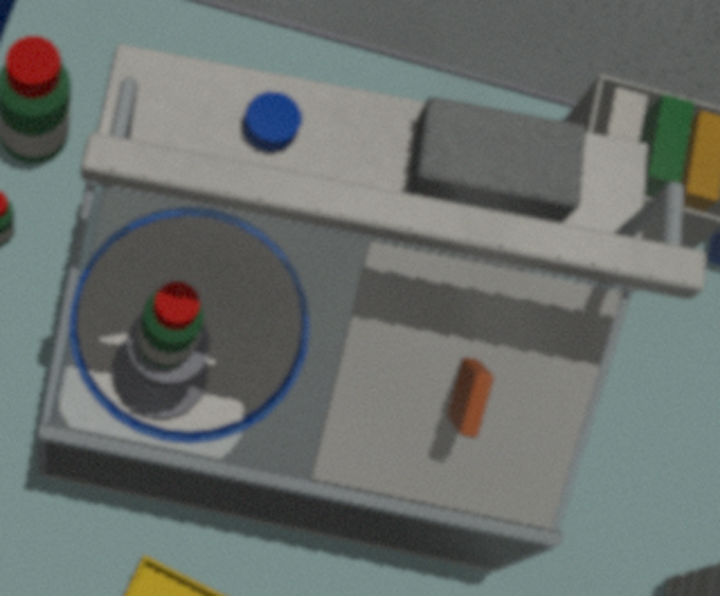

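```bash
cat > h.py <<'E'
import numpy as np, cv2
from plant import telemetry, optics, order
from scipy.optimize import least_squares
from scipy.spatial.transform import Rotation as R
P={n:optics.camera_params(n) for n in ("side","top")}
def proj(n,X):
    X=np.atleast_2d(X);T=P[n]["camera_from_world"]; c=X@T[:3,:3].T+T[:3,3]; u=c@P[n]["mtx"].T
    return u[:,:2]/u[:,2:]
def ray(n,uv):
    T=P[n]["camera_from_world"]; uv=np.atleast_2d(uv)
    d=np.c_[uv,np.ones(len(uv))]@np.linalg.inv(P[n]["mtx"]).T@T[:3,:3]
    return -T[:3,:3].T@T[:3,3], d
def onz(n,uv,z):
    o,d=ray(n,uv); return o+d*((z-o[2])/d[:,2])[:,None]
def tri(uvs,uvt):
    f=lambda X:np.r_[proj("side",X)[0]-uvs,proj("top",X)[0]-uvt]
    s=least_squares(f,[0.6,0,0.2]); return s.x,s.fun
def snap(n,name):
    im=cv2.cvtColor(optics.camera(n),cv2.COLOR_RGB2BGR); cv2.imwrite(f"pics/{name}.png",im); return im
a=np.deg2rad(32)
def panelR(yaw):
    z=np.array([-np.sin(a),0,np.cos(a)]);x=np.array([np.cos(a),0,np.sin(a)]);y=np.cross(z,x)
    return R.from_euler('z',yaw).as_matrix()@np.c_[x,y,z]
E
cat > fit.py <<'E'
from h import *
ring={}
for n,box in (("top",(300,180,415,275)),("side",(325,185,445,300))):
    im=cv2.imread(f"pics/{n}0.png").astype(int); b,g,r=im[...,0],im[...,1],im[...,2]
    m=(b-r>45)&(b-g>30); mm=np.zeros_like(m); x0,y0,x1,y1=box; mm[y0:y1,x0:x1]=m[y0:y1,x0:x1]
    ys,xs=np.nonzero(mm); ring[n]=np.c_[xs,ys].astype(float); print(n,len(xs),xs.min(),xs.max(),ys.min(),ys.max())
t=lambda u,v:(280+u/2.7,90+v/2.7); s=lambda u,v:(300+u/2.25,100+v/2.25)
obs=[("top",t(48,100),(.15,.21,.27)),("top",t(620,38),(.15,-.21,.27)),("top",t(97,525),(-.15,.21,.141)),("top",t(638,460),(-.15,-.21,.141)),
("side",s(120,45),(.15,.21,.27)),("side",s(43,432),(-.15,.21,.141)),("side",s(556,540),(-.15,-.21,.141)),
("top",t(73,276),(-.015,.21,.348)),("top",t(717,212),(-.015,-.21,.348)),("side",s(84,172),(-.015,.21,.348)),("side",s(700,292),(-.015,-.21,.348))]
def place(p,X):return R.from_euler('z',p[2]).apply(X)+[p[0],p[1],0]
def f(p):
    e=[]
    for n,uv,X in obs: e+=list(proj(n,place(p,np.array(X)))[0]-uv)
    c=place(p,[p[3],.11,p[4]]);M=panelR(p[2])
    for n in ring:
        o,d=ray(n,ring[n]); nn=M[:,2]; h=c
        Q=o+d*(((h-o)@nn)/(d@nn))[:,None]; q=(Q-c)@M
        e+=list((np.hypot(q[:,0],q[:,1])-p[5])*500/np.sqrt(len(q))*3)
    return e
r=least_squares(f,[.6,-.1,0,-.055,.205,.09],loss='soft_l1')
p=r.x;print(p,r.cost);fu=np.array(f(p));print(fu[:22].reshape(-1,2).round(1))
c=place(p,[p[3],.11,p[4]]);print("port",c,np.rad2deg(p[2]))
np.save("fit.npy",p)
# bottle cap: red
pts={}
for n,box in (("top",(335,205,370,240)),("side",(360,220,395,250))):
    im=cv2.imread(f"pics/{n}0.png").astype(int);x0,y0,x1,y1=box
    m=(im[...,2]>140)&(im[...,1]<60); ys,xs=np.nonzero(m[y0:y1,x0:x1]); 
    print(n,len(xs),xs.min()+x0,xs.max()+x0,ys.min()+y0,ys.max()+y0); pts[n]=np.array([xs.mean()+x0,ys.mean()+y0])
    o,d=ray(n,pts[n]); print(pts[n], onz(n,pts[n],.015+.092+.1))
print(tri(pts["side"],pts["top"]))
# blue tray
for n,box in (("top",(212,222,280,310)),("side",(212,212,296,306))):
    im=cv2.imread(f"pics/{n}0.png").astype(int);x0,y0,x1,y1=box
    m=((im[...,0]-im[...,2]>60))[y0:y1,x0:x1].astype(np.uint8)
    cs=cv2.findContours(m,cv2.RETR_EXTERNAL,cv2.CHAIN_APPROX_NONE)[0];k=max(cs,key=cv2.contourArea)
    b=cv2.boxPoints(cv2.minAreaRect(k))+[x0,y0]
    Q=onz(n,b,.025);print(n,b.round(1).tolist(),Q.round(4).tolist(),Q.mean(0),np.linalg.norm(Q[1]-Q[0]),np.linalg.norm(Q[2]-Q[1]), np.rad2deg(np.arctan2(*(Q[1]-Q[0])[1::-1])),np.rad2deg(np.arctan2(*(Q[2]-Q[1])[1::-1])))
E
python3 fit.py
```

```text
top 720 312 405 189 271
side 616 331 436 194 295
[ 0.63850812 -0.14611988  0.10556414 -0.04969633  0.18590477  0.09320452] 36.532405830461045
[[-0.7 -3.3]
 [ 0.5 -4.1]
 [-0.9 -0.8]
 [-1.8 -0.4]
 [ 0.2 -3.4]
 [-0.5  0.8]
 [-0.3  0.3]
 [-0.5  3.2]
 [-3.5 -0.2]
 [-0.5  2.6]
 [-4.4  1.7]]
port [ 0.57749794 -0.04196863  0.18590477] 6.048379600026787
top 140 343 359 217 227
[351.42857143 222.07142857] [[ 0.58261782 -0.02681275  0.207     ]]
side 126 370 386 231 241
[377.91269841 236.38095238] [[ 0.58284751 -0.0266575   0.207     ]]
(array([ 0.58228806, -0.02667762,  0.20850229]), array([ 0.01133836, -0.00175609, -0.0115282 ,  0.00566771]))
top [[213.1, 233.0], [265.7, 226.8], [273.8, 295.8], [221.2, 302.0]] [[0.5994, 0.2804, 0.025], [0.6125, 0.1588, 0.025], [0.4523, 0.1401, 0.025], [0.4399, 0.2591, 0.025]] [0.52602176 0.20959206 0.025     ] 0.12225112692392505 0.16120776152498797 -83.85269329703341 -173.3242344027907
side [[217.3, 288.4], [234.1, 215.6], [289.7, 228.4], [272.9, 301.2]] [[0.4389, 0.2572, 0.025], [0.601, 0.2821, 0.025], [0.6104, 0.1585, 0.025], [0.449, 0.1391, 0.025]] [0.52482103 0.20921927 0.025     ] 0.16399844026176227 0.12400499664907859 8.749345277977708 -85.65979575177005
```

Run:
```python
from h import *
t=lambda u,v:np.array((280+u/2.7,90+v/2.7)); s=lambda u,v:np.array((300+u/2.25,100+v/2.25))
for nm,a_,b in (("roofBL",s(120,45),t(48,100)),("frontL",s(43,432),t(97,525)),("frontR",s(556,540),t(638,460)),("lampL fr",s(84,172),t(73,276)),("lampR fr",s(700,292),t(717,212)),
 ("bluecap",s(273,120),t(235,137)),
 ("shutter low-left corner",s(314,478),t(380,482)),("handle top up",s(481,360),t(515,320)),("handle low",s(476,434),t(530,402)),
 ("ring left",s(75,310),t(87,360)),("ring right",s(307,320),t(338,370)),("ring bottom",s(195,438),t(208,487)),):
    x,e=tri(a_,b); print(nm,x.round(4),e.round(1))
```

```text
roofBL [0.759  0.077  0.2696] [-0.1  0.   0.1 -0.1]
frontL [0.4634 0.045  0.1638] [-0.2  0.   0.2 -0.1]
frontR [ 0.5079 -0.3668  0.157 ] [ 0.7  0.  -0.8  0.2]
lampL fr [0.6071 0.0612 0.3464] [ 0.5 -0.1 -0.5  0.3]
lampR fr [ 0.6381 -0.3524  0.3716] [-0. -0.  0. -0.]
bluecap [ 0.7255 -0.0556  0.2808] [-0.2  0.   0.3 -0.1]
shutter low-left corner [ 0.4929 -0.1696  0.1688] [-0.6  0.1  0.6 -0.3]
handle top up [ 0.5984 -0.256   0.2465] [-0.4  0.   0.4 -0.1]
handle low [ 0.5368 -0.2603  0.258 ] [-0.8  0.   0.9 -0.2]
ring left [0.6089 0.056  0.0612] [ 2.3 -0.5 -2.2  1.3]
ring right [ 0.5408 -0.1097  0.3636] [-1.6  0.1  1.7 -0.7]
ring bottom [ 0.5077 -0.0619  0.0975] [-7.8  1.3  8.  -4. ]
```

```bash
cat >> h.py <<'E'
YAW=np.deg2rad(6.1)
RT=panelR(YAW)@np.diag([1,-1,-1.])
N=panelR(YAW)[:,2]
def cur():
    o=telemetry.get_obs(); q=o["tcp_rot"]; return o,o["tcp_pos"],R.from_quat(np.r_[q[1:],q[0]]).as_matrix()
def plan(tgt,rot=None):
    o,p,M=cur(); d=M.T@(np.array(tgt)-p); print("t",round(o["time_s"],2),"pos",p.round(4),"F",o["wrist_force"].round(1),"g",round(o["gripper_width"],3))
    k=int(np.ceil(np.linalg.norm(d)/.048)); print("shift tool",d.round(4),"rows>=",k)
    if k: print(" per row",(d/k).round(4))
    rv=np.rad2deg(R.from_matrix(M.T@(RT if rot is None else rot)).as_rotvec()); k=int(np.ceil(np.linalg.norm(rv)/8.5)); print("turn",rv.round(2),k,(rv/max(k,1)).round(2))
E
python3 -c "
from h import *
plan([.36,-.26,.42]); print(N)"
```

```text
t 0.1 pos [ 0.1792 -0.6506  0.229 ] F [ 0.9 -0.3  0.5] g 0.998
shift tool [ 0.278  -0.3287 -0.1906] rows>= 10
 per row [ 0.0278 -0.0329 -0.0191]
turn [-2.65 31.93  9.04] 4 [-0.66  7.98  2.26]
[-0.52691883 -0.05631138  0.8480481 ]
```

move_arm:
  motion:
    - [[0.0, 0, -0.04, 0, 0, 0, 0.75], [0.02, -0.03, -0.03, 0, 0, 0, 0.75], [0.03, -0.035, -0.02, 0, 0, 0, 0.75], [0.03, -0.035, -0.02, 0, 0, 0, 0.75], [0.03, -0.035, -0.02, 0, 0, 0, 0.75], [0.03, -0.035, -0.02, 0, 0, 0, 0.75], [0.03, -0.035, -0.02, 0, 0, 0, 0.75], [0.03, -0.035, -0.02, 0, 0, 0, 0.75], [0.03, -0.035, 0, 0, 0, 0, 0.75], [0.03, -0.035, 0, 0, 0, 0, 0.75]]

```text
time_s: 1.1
tcp_pos: [0.3473, -0.2824, 0.4195]
tcp_rot: [0.0, 0.991, 0.134, 0.0]
wrist_force: [0.8, -0.8, -1.0]
gripper_width: 0.75
```

move_arm:
  motion:
    - [[0, 0, 0, -0.66, 7.98, 2.26, 0.75], [0, 0, 0, -0.66, 7.98, 2.26, 0.75], [0, 0, 0, -0.66, 7.98, 2.26, 0.75], [0, 0, 0, -0.66, 7.98, 2.26, 0.75], [0, 0, 0, 0, 0, 0, 0.75]]

```text
time_s: 1.6
tcp_pos: [0.3455, -0.2844, 0.4182]
tcp_rot: [-0.014, 0.96, 0.049, 0.276]
wrist_force: [-0.4, 0.1, -0.2]
gripper_width: 0.749
```

```bash
python3 -c "
from h import *
G=np.array([.5823,-.0267,.169]); plan(G-.008*N+.22*N); plan(G-.008*N)"
```

```text
t 1.6 pos [ 0.3455 -0.2844  0.4182] F [-0.4  0.1 -0.2] g 0.749
shift tool [ 0.0897 -0.2317  0.1383] rows>= 6
 per row [ 0.0149 -0.0386  0.023 ]
turn [ 0.14 -0.14 -0.2 ] 1 [ 0.14 -0.14 -0.2 ]
t 1.6 pos [ 0.3455 -0.2844  0.4182] F [-0.4  0.1 -0.2] g 0.749
shift tool [ 0.0891 -0.2323  0.3583] rows>= 10
 per row [ 0.0089 -0.0232  0.0358]
turn [ 0.14 -0.14 -0.2 ] 1 [ 0.14 -0.14 -0.2 ]
```

move_arm:
  motion:
    - [[0.015, -0.0386, 0.0228, 0.14, -0.14, -0.2, 0.75], [0.015, -0.0386, 0.0228, 0, 0, 0, 0.75], [0.015, -0.0386, 0.0228, 0, 0, 0, 0.75], [0.015, -0.0386, 0.0228, 0, 0, 0, 0.75], [0.015, -0.0386, 0.0228, 0, 0, 0, 0.75], [0.015, -0.0386, 0.0228, 0, 0, 0, 0.75], [0, 0, 0, 0, 0, 0, 0.75]]

```text
time_s: 2.3
tcp_pos: [0.464, -0.0469, 0.3526]
tcp_rot: [-0.016, 0.961, 0.058, 0.271]
wrist_force: [-0.3, -0.4, 0.3]
gripper_width: 0.749
```

```bash
python3 -c "
from h import *
G=np.array([.5823,-.0267,.169]); plan(G-.008*N+.1*N); plan(G-.008*N)
a=snap('side','s1');b=snap('top','t1')
cv2.imwrite('pics/c1.png',cv2.resize(np.hstack([a[120:370,230:600],b[60:310,230:600]]),(800,270)))"
```

```text
t 2.3 pos [ 0.464  -0.0469  0.3526] F [-0.3 -0.4  0.3] g 0.749
shift tool [ 0.0054 -0.0067  0.1272] rows>= 3
 per row [ 0.0018 -0.0022  0.0424]
turn [-0.34  0.47  0.71] 1 [-0.34  0.47  0.71]
t 2.3 pos [ 0.464  -0.0469  0.3526] F [-0.3 -0.4  0.3] g 0.749
shift tool [ 0.0062 -0.0061  0.2272] rows>= 5
 per row [ 0.0012 -0.0012  0.0454]
turn [-0.34  0.47  0.71] 1 [-0.34  0.47  0.71]
```

View pics/c1.png

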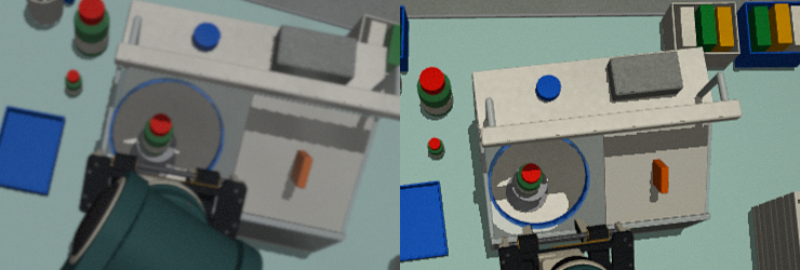

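The gripper is in front of the port with its wide side along y. The bottle (cap at about (160,125) in the side half) stands between the fingers' lines. Advancing.

move_arm:
  motion:
    - [[0.002, -0.0022, 0.03, -0.34, 0.47, 0.71, 0.75], [0.002, -0.0022, 0.03, 0, 0, 0, 0.75], [0.002, -0.0022, 0.03, 0, 0, 0, 0.75], [0, 0, 0.03, 0, 0, 0, 0.75], [0, 0, 0, 0, 0, 0, 0.75], [0, 0, 0, 0, 0, 0, 0.75]]

```text
time_s: 3.0
tcp_pos: [0.5305, -0.0403, 0.2563]
tcp_rot: [-0.013, 0.96, 0.046, 0.277]
wrist_force: [0.1, -0.1, -0.1]
gripper_width: 0.753
```

```bash
python3 -c "
from h import *
G=np.array([.5823,-.0267,.169]); plan(G-.008*N)
a=snap('side','s2');b=snap('top','t2')
cv2.imwrite('pics/c2.png',cv2.resize(np.hstack([a[150:330,280:480],b[130:310,270:470]]),(800,360)))"
```

```text
t 3.0 pos [ 0.5305 -0.0403  0.2563] F [ 0.1 -0.1 -0.1] g 0.753
shift tool [-0.0017 -0.0086  0.11  ] rows>= 3
 per row [-0.0006 -0.0029  0.0367]
turn [ 0.32 -0.17 -0.57] 1 [ 0.32 -0.17 -0.57]
```

View pics/c2.png

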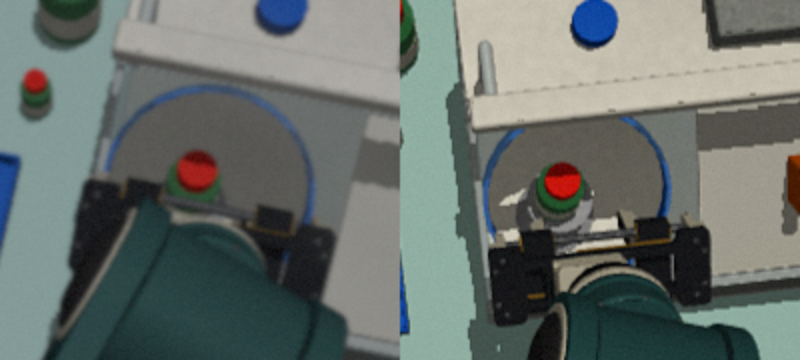

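move_arm:
  motion:
    - [[-0.001, -0.0086, 0, 0.32, -0.17, -0.57, 0.75], [0, 0, 0.02, 0, 0, 0, 0.75], [0, 0, 0.02, 0, 0, 0, 0.75], [0, 0, 0, 0, 0, 0, 0.75], [0, 0, 0, 0, 0, 0, 0.75]]

```text
time_s: 3.6
tcp_pos: [0.5499, -0.028, 0.2221]
tcp_rot: [-0.015, 0.96, 0.052, 0.276]
wrist_force: [-0.1, -0.5, 0.7]
gripper_width: 0.751
```

```bash
python3 -c "
from h import *
G=np.array([.5823,-.0267,.169]); plan(G-.008*N)
a=snap('side','s3');b=snap('top','t3')
cv2.imwrite('pics/c3.png',cv2.resize(np.hstack([a[150:330,280:480],b[130:310,270:470]]),(800,360)))"
```

```text
t 3.6 pos [ 0.5499 -0.028   0.2221] F [-0.1 -0.5  0.7] g 0.751
shift tool [-0.0008  0.0022  0.0702] rows>= 2
 per row [-0.0004  0.0011  0.0351]
turn [-0.08 -0.08  0.07] 1 [-0.08 -0.08  0.07]
```

View pics/c3.png

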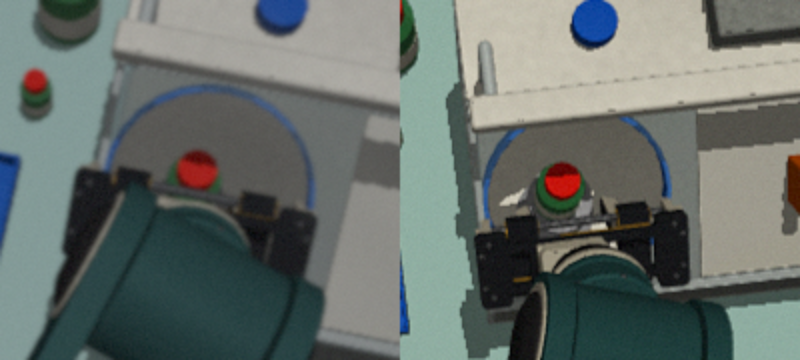

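```bash
python3 -c "
from h import *
o,p,M=cur()
for d in (.0,.03,.05,.07,.1): print(d,proj('top',p-M[:,2]*d),proj('side',p-M[:,2]*d))"
```

```text
0.0 [[353.11500206 236.65754343]] [[374.49724157 250.39987897]]
0.03 [[355.19126758 242.39482429]] [[374.32933691 254.44411889]]
0.05 [[356.63620163 246.38756624]] [[374.21147207 257.28307331]]
0.07 [[358.13278157 250.52301973]] [[374.08850525 260.24491688]]
0.1 [[360.48071148 257.01098245]] [[373.89373982 264.93613955]]
```

move_arm:
  motion:
    - [[-0.0005, 0.002, 0.015, 0, 0, 0, 0.75], [0, 0, 0.02, 0, 0, 0, 0.75], [0, 0, 0.0, 0, 0, 0, 0.75], [0, 0, 0, 0, 0, 0, 0.75]]

```text
time_s: 4.1
tcp_pos: [0.5683, -0.0282, 0.191]
tcp_rot: [-0.015, 0.96, 0.052, 0.275]
wrist_force: [0.2, 0.7, 0.4]
gripper_width: 0.748
```

move_arm:
  motion:
    - [[0, 0, 0.015, 0, 0, 0, 0.75], [0, 0, 0.01, 0, 0, 0, 0.75], [0, 0, 0.005, 0, 0, 0, 0.75], [0, 0, 0, 0, 0, 0, 0.75], [0, 0, 0, 0, 0, 0, 0.75]]

```text
time_s: 4.6
tcp_pos: [0.5843, -0.0265, 0.1659]
tcp_rot: [-0.015, 0.96, 0.052, 0.276]
wrist_force: [-0.0, 0.0, 0.4]
gripper_width: 0.75
```

```bash
python3 -c "
from h import *
G=np.array([.5823,-.0267,.169]); plan(G-.008*N)
a=snap('side','s4');b=snap('top','t4')
cv2.imwrite('pics/c4.png',cv2.resize(np.hstack([a[150:330,280:480],b[130:310,270:470]]),(800,360)))"
```

```text
t 4.6 pos [ 0.5843 -0.0265  0.1659] F [-0.   0.   0.4] g 0.75
shift tool [-0.      0.      0.0043] rows>= 1
 per row [-0.      0.      0.0043]
turn [-0.08 -0.06  0.05] 1 [-0.08 -0.06  0.05]
```

View pics/c4.png

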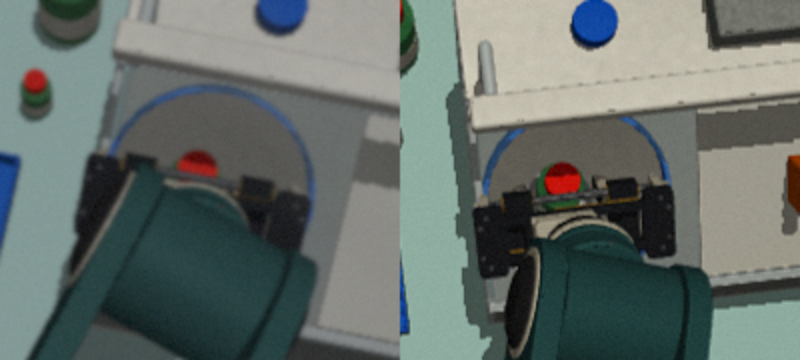

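The cap hasn't moved and the force is near zero. I'll advance 4 mm and close.

move_arm:
  motion:
    - [[0, 0, 0.004, 0, 0, 0, 0.75], [0, 0, 0, 0, 0, 0, 0.75], [0, 0, 0, 0, 0, 0, 0.6], [0, 0, 0, 0, 0, 0, 0.55], [0, 0, 0, 0, 0, 0, 0.4], [0, 0, 0, 0, 0, 0, 0.4], [0, 0, 0, 0, 0, 0, 0.4], [0, 0, 0, 0, 0, 0, 0.4]]
  grip_force: 20

```text
time_s: 5.5
tcp_pos: [0.5864, -0.0263, 0.1625]
tcp_rot: [-0.015, 0.96, 0.052, 0.276]
wrist_force: [-0.7, -0.3, 1.5]
gripper_width: 0.527
```

```bash
python3 -c "
from h import *
o,p,M=cur(); plan(p+[0,0,.012])"
```

```text
t 5.5 pos [ 0.5864 -0.0263  0.1625] F [-0.7 -0.3  1.5] g 0.527
shift tool [ 0.0064 -0.     -0.0102] rows>= 1
 per row [ 0.0064 -0.     -0.0102]
turn [-0.07 -0.08  0.05] 1 [-0.07 -0.08  0.05]
```

Opening is 0.527 × 93 = 49 mm, which matches the 50 mm body. Lifting.

move_arm:
  motion:
    - [[0.0032, 0, -0.0051, 0, 0, 0, 0.4], [0.0032, 0, -0.0051, 0, 0, 0, 0.4], [0, 0, 0, 0, 0, 0, 0.4], [0, 0, 0, 0, 0, 0, 0.4]]
  grip_force: 25

```text
time_s: 5.9
tcp_pos: [0.5864, -0.0263, 0.1747]
tcp_rot: [-0.015, 0.96, 0.052, 0.276]
wrist_force: [-0.6, 0.4, -1.8]
gripper_width: 0.53
```

move_arm:
  motion:
    - [[0, 0, -0.015, 0, 0, 0, 0.4], [0, 0, -0.02, 0, 0, 0, 0.4], [0, 0, -0.02, 0, 0, 0, 0.4], [0, 0, -0.02, 0, 0, 0, 0.4], [0, 0, -0.015, 0, 0, 0, 0.4], [0, 0, 0, 0, 0, 0, 0.4]]

```text
time_s: 6.5
tcp_pos: [0.5386, -0.0317, 0.2535]
tcp_rot: [-0.015, 0.959, 0.052, 0.277]
wrist_force: [-0.5, 0.6, -2.0]
gripper_width: 0.534
```

```bash
python3 -c "
from h import *
o,p,M=cur(); plan(p+N*.14)
a=snap('side','s5');b=snap('top','t5')
cv2.imwrite('pics/c5.png',cv2.resize(np.hstack([a[150:330,280:480],b[130:310,270:470]]),(800,360)))"
```

```text
t 6.5 pos [ 0.5386 -0.0317  0.2535] F [-0.5  0.6 -2. ] g 0.534
shift tool [ 0.0006 -0.     -0.14  ] rows>= 3
 per row [ 0.0002 -0.     -0.0467]
turn [-0.02 -0.26  0.06] 1 [-0.02 -0.26  0.06]
```

View pics/c5.png

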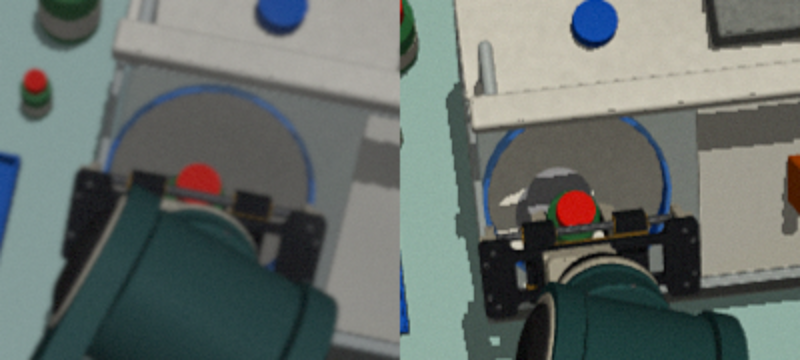

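The bottle is upright between the fingers and the load is about 2 N. Pulling it the rest of the way out.

move_arm:
  motion:
    - [[0, 0, -0.02, 0, 0, 0, 0.4], [0, 0, -0.03, 0, 0, 0, 0.4], [0, 0, -0.03, 0, 0, 0, 0.4], [0, 0, -0.03, 0, 0, 0, 0.4], [0, 0, -0.02, 0, 0, 0, 0.4], [0, 0, -0.01, 0, 0, 0, 0.4], [0, 0, 0, 0, 0, 0, 0.4]]

```text
time_s: 7.3
tcp_pos: [0.4651, -0.0397, 0.3696]
tcp_rot: [-0.015, 0.96, 0.052, 0.276]
wrist_force: [0.4, -0.1, -2.4]
gripper_width: 0.528
```

```bash
python3 -c "
from h import *
plan([.5,.21,.33])"
```

```text
t 7.3 pos [ 0.4651 -0.0397  0.3696] F [ 0.4 -0.1 -2.4] g 0.528
shift tool [ 0.031  -0.2445  0.0663] rows>= 6
 per row [ 0.0052 -0.0407  0.0111]
turn [-0.06 -0.1   0.04] 1 [-0.06 -0.1   0.04]
```

move_arm:
  motion:
    - [[0, -0.015, 0, 0, 0, 0, 0.4], [0, -0.025, 0, 0, 0, 0, 0.4], [0.004, -0.03, 0.01, 0, 0, 0, 0.4], [0.004, -0.03, 0.01, 0, 0, 0, 0.4], [0.004, -0.03, 0.01, 0, 0, 0, 0.4], [0.006, -0.03, 0.01, 0, 0, 0, 0.4], [0.006, -0.03, 0.01, 0, 0, 0, 0.4], [0.006, -0.025, 0.01, 0, 0, 0, 0.4], [0, -0.02, 0.006, 0, 0, 0, 0.4], [0, -0.01, 0, 0, 0, 0, 0.4]]

```text
time_s: 8.3
tcp_pos: [0.4986, 0.2125, 0.3261]
tcp_rot: [-0.015, 0.96, 0.053, 0.274]
wrist_force: [-1.4, -0.1, -2.0]
gripper_width: 0.532
```

move_arm:
  motion:
    - [[0, 0, 0, 0, 0, 0, 0.4], [0, 0, 0, 0, 0, 0, 0.4]]

```text
time_s: 8.5
tcp_pos: [0.4987, 0.2102, 0.3292]
tcp_rot: [-0.015, 0.96, 0.052, 0.276]
wrist_force: [1.5, 0.4, -1.1]
gripper_width: 0.531
```

```bash
python3 -c "
from h import *
plan([.5296,.2099,.12])
a=snap('side','s6');b=snap('top','t6')
cv2.imwrite('pics/c6.png',cv2.resize(np.hstack([a[120:370,100:400],b[120:370,130:430]]),(800,333)))"
```

```text
t 8.5 pos [0.4987 0.2102 0.3292] F [ 1.5  0.4 -1.1] g 0.531
shift tool [-0.085   0.0037  0.1936] rows>= 5
 per row [-0.017   0.0007  0.0387]
turn [-0.07 -0.04  0.07] 1 [-0.07 -0.04  0.07]
```

View pics/c6.png

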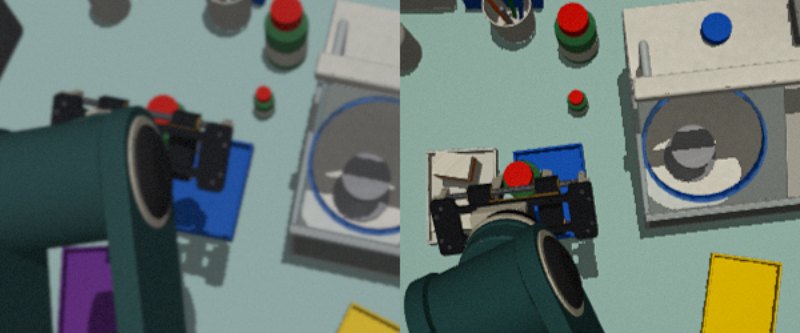

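move_arm:
  motion:
    - [[-0.01, 0.002, 0.02, 0, 0, 0, 0.4], [-0.018, 0.003, 0.038, 0, 0, 0, 0.4], [-0.018, 0.003, 0.038, 0, 0, 0, 0.4], [-0.018, 0.003, 0.038, 0, 0, 0, 0.4], [-0.013, 0.003, 0.035, 0, 0, 0, 0.4], [-0.008, 0, 0.0246, 0, 0, 0, 0.4], [0, 0, 0, 0, 0, 0, 0.4], [0, 0, 0, 0, 0, 0, 0.4]]

```text
time_s: 9.4
tcp_pos: [0.5311, 0.1996, 0.1215]
tcp_rot: [-0.015, 0.96, 0.051, 0.276]
wrist_force: [0.2, 0.1, -1.1]
gripper_width: 0.53
```

```bash
python3 -c "
from h import *
plan([.5296,.2,.0665])
a=snap('side','s7');b=snap('top','t7')
cv2.imwrite('pics/c7.png',cv2.resize(np.hstack([a[120:370,100:400],b[120:370,130:430]]),(800,333)))"
```

```text
t 9.4 pos [0.5311 0.1996 0.1215] F [ 0.2  0.1 -1.1] g 0.53
shift tool [-0.0304 -0.0006  0.0458] rows>= 2
 per row [-0.0152 -0.0003  0.0229]
turn [-0.05 -0.1  -0.  ] 1 [-0.05 -0.1  -0.  ]
```

View pics/c7.png

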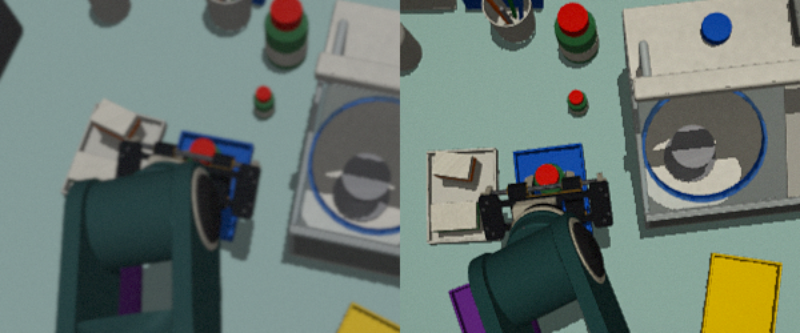

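```bash
python3 -c "
from h import *
for z in (.06,.085):
  print(onz('top',[[190,270],[190,290],[188,245]],z))
im=cv2.imread('pics/top0.png')[225:310,140:285];cv2.imwrite('pics/ct.png',cv2.resize(im,None,fx=5,fy=5,interpolation=cv2.INTER_CUBIC))"
```

```text
[[0.50933788 0.32403606 0.06      ]
 [0.46483768 0.32289217 0.06      ]
 [0.56581636 0.32996499 0.06      ]]
[[0.50613371 0.31863599 0.085     ]
 [0.4625267  0.31751506 0.085     ]
 [0.56147858 0.32444591 0.085     ]]
```

View pics/ct.png

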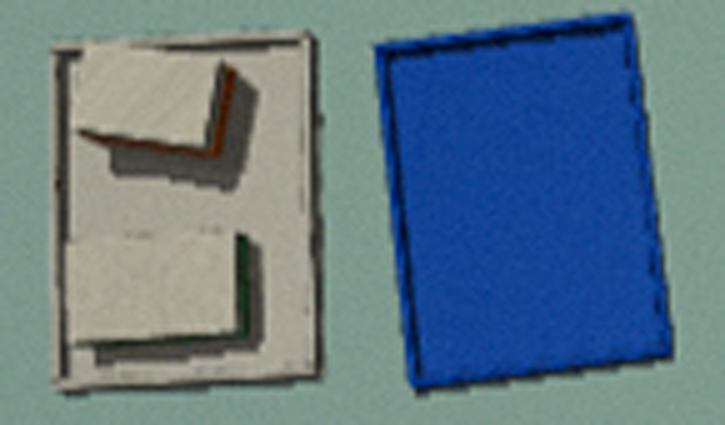

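The cartons' near edge is at y ≥ 0.317 m and the gripper body ends at about 0.295 m, so it clears them. Lowering.

move_arm:
  motion:
    - [[-0.009, 0, 0.0135, 0, 0, 0, 0.4], [-0.009, 0, 0.0135, 0, 0, 0, 0.4], [-0.007, 0, 0.0108, 0, 0, 0, 0.4], [-0.005, 0, 0.008, 0, 0, 0, 0.4], [0, 0, 0, 0, 0, 0, 0.4], [0, 0, 0, 0, 0, 0, 0.4]]

```text
time_s: 10.1
tcp_pos: [0.53, 0.2002, 0.0663]
tcp_rot: [-0.015, 0.96, 0.052, 0.276]
wrist_force: [-0.1, -0.2, -0.8]
gripper_width: 0.531
```

move_arm:
  motion:
    - [[-0.001, 0, 0.0017, 0, 0, 0, 0.4], [-0.001, 0, 0.0017, 0, 0, 0, 0.4], [0, 0, 0, 0, 0, 0, 0.4]]

```text
time_s: 10.4
tcp_pos: [0.5298, 0.2, 0.0617]
tcp_rot: [-0.015, 0.96, 0.052, 0.276]
wrist_force: [-0.2, 0.1, -1.6]
gripper_width: 0.533
```

move_arm:
  motion:
    - [[-0.0005, 0, 0.0009, 0, 0, 0, 0.4], [0, 0, 0, 0, 0, 0, 0.4]]

```text
time_s: 10.6
tcp_pos: [0.5298, 0.2, 0.0606]
tcp_rot: [-0.015, 0.96, 0.052, 0.276]
wrist_force: [-0.2, 0.1, -1.0]
gripper_width: 0.532
```

move_arm:
  motion:
    - [[-0.0005, 0, 0.0009, 0, 0, 0, 0.4], [0, 0, 0, 0, 0, 0, 0.4]]

```text
time_s: 10.8
tcp_pos: [0.5299, 0.2001, 0.0596]
tcp_rot: [-0.015, 0.96, 0.052, 0.276]
wrist_force: [0.8, -0.6, -0.7]
gripper_width: 0.529
```

move_arm:
  motion:
    - [[-0.0003, 0, 0.0005, 0, 0, 0, 0.4], [0, 0, 0, 0, 0, 0, 0.4]]

```text
time_s: 11.0
tcp_pos: [0.5302, 0.2001, 0.0595]
tcp_rot: [-0.015, 0.96, 0.052, 0.276]
wrist_force: [-0.2, -1.4, 2.8]
gripper_width: 0.532
```

The floor is felt at TCP z = 0.0595 m, exactly as predicted: Fz went from about −1.5 to +2.8 N. Releasing slowly.

move_arm:
  motion:
    - [[0, 0, 0, 0, 0, 0, 0.56], [0, 0, 0, 0, 0, 0, 0.6], [0, 0, 0, 0, 0, 0, 0.7], [0, 0, 0, 0, 0, 0, 0.85], [0, 0, 0, 0, 0, 0, 0.85]]

```text
time_s: 11.5
tcp_pos: [0.5299, 0.2001, 0.059]
tcp_rot: [-0.015, 0.96, 0.052, 0.276]
wrist_force: [-1.0, -0.1, -0.4]
gripper_width: 0.804
```

```bash
python3 -c "
from h import *
o,p,M=cur(); plan(p+N*.12)
a=snap('side','s8');b=snap('top','t8')
cv2.imwrite('pics/c8.png',cv2.resize(np.hstack([a[170:320,180:360],b[170:320,180:360]]),(800,333)))"
```

```text
t 11.5 pos [0.5299 0.2001 0.059 ] F [-1.  -0.1 -0.4] g 0.804
shift tool [ 1.0e-04 -2.0e-04 -1.2e-01] rows>= 3
 per row [ 0.     -0.0001 -0.04  ]
turn [-0.08 -0.06  0.05] 1 [-0.08 -0.06  0.05]
```

View pics/c8.png

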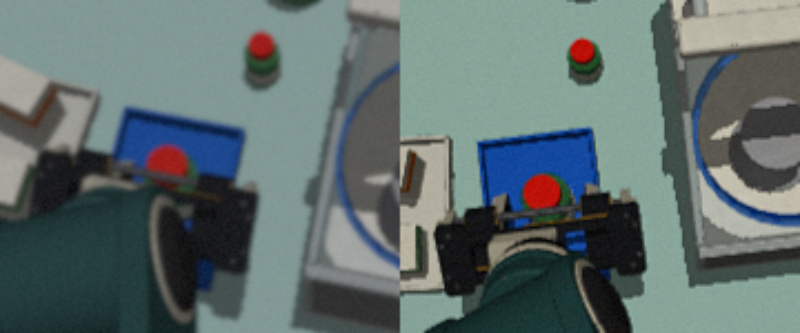

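The bottle stands upright in the tray, with its cap at about (168,168) and (542,195). Retreating along the tool axis.

move_arm:
  motion:
    - [[0, 0, -0.01, 0, 0, 0, 0.85], [0, 0, -0.02, 0, 0, 0, 0.85], [0, 0, -0.03, 0, 0, 0, 0.85], [0, 0, -0.04, 0, 0, 0, 0.85], [0, 0, -0.05, 0, 0, 0, 0.85], [0, 0, -0.05, 0, 0, 0, 0.85], [0, 0, -0.05, 0, 0, 0, 0.85], [0, 0, -0.05, 0, 0, 0, 0.85], [0, 0, -0.02, 0, 0, 0, 0.85], [0, 0, 0, 0, 0, 0, 0.85]]

```text
time_s: 12.6
tcp_pos: [0.3665, 0.1868, 0.3347]
tcp_rot: [-0.015, 0.96, 0.052, 0.275]
wrist_force: [0.3, -0.9, -0.6]
gripper_width: 0.849
```

```bash
python3 -c "
from h import *
o,p,M=cur(); print(p)
a=snap('side','s9');b=snap('top','t9')
cv2.imwrite('pics/c9.png',cv2.resize(np.hstack([a[170:320,180:360],b[170:320,180:360]]),(800,333)))
for n in ('side','top'):
  im=cv2.imread('pics/%s9.png'%n[0])
  c=proj(n,[.5255,.2,.104])[0].astype(int); x0,y0=c-16; im=im[y0:y0+33,x0:x0+33].astype(int)
  ys,xs=np.nonzero((im[...,2]>130)&(im[...,1]<60)); print(n,len(xs),onz(n,[xs.mean()+x0,ys.mean()+y0],.104))
# handle crops from initial
a=cv2.imread('pics/side0.png')[240:310,470:550];b=cv2.imread('pics/top0.png')[190:260,430:510]
cv2.imwrite('pics/hd.png',cv2.resize(np.hstack([a,b]),None,fx=5,fy=5,interpolation=cv2.INTER_CUBIC))
"
```

```text
[0.36647092 0.18675165 0.33466187]
side 211 [[0.53165161 0.20040271 0.104     ]]
top 203 [[0.53181302 0.20037174 0.104     ]]
```

View pics/c9.png

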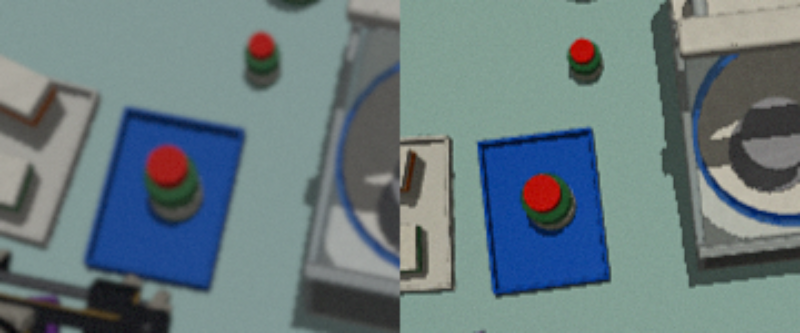

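View pics/hd.png

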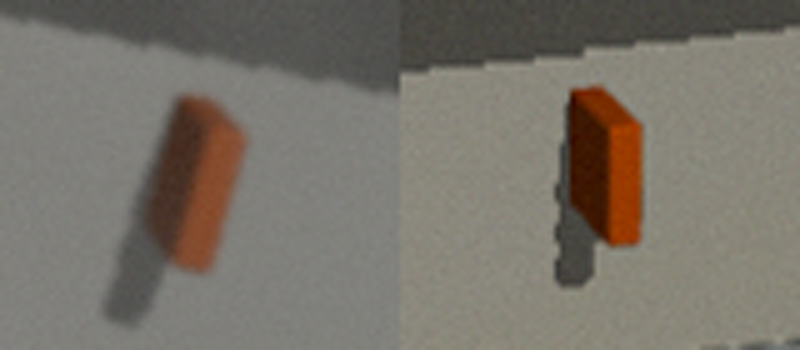

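```bash
python3 -c "
from h import *
x,e=tri(np.array([512,280.6]),np.array([475,226.8])); print(x,e)
x=np.array(x)
C=np.array([.633,-.148,0]); Rz=R.from_euler('z',YAW).as_matrix(); port=C+Rz@[-.054,.11,.205]
print('port',port, 'handle pred q=.22', port+panelR(YAW)@[0,-.22,.061], 'meas in panel', panelR(YAW).T@(x-port))
# check overlay of fin top
for n in('side','top'):
  for q in (.2,.22):
    print(n,q,proj(n,port+(panelR(YAW)@np.array([[.025,.007-q,.061],[.025,-.007-q,.061],[-.025,-.007-q,.061],[-.025,.007-q,.061]]).T).T).round(1).tolist())
"
```

```text
[ 0.56180085 -0.26075617  0.2475443 ] [ 0.01499926 -0.00015642 -0.01692766  0.00481838]
port [ 0.5676167  -0.04436109  0.205     ] handle pred q=.22 [ 0.55885275 -0.26655043  0.25673093] meas in panel [-0.00186003 -0.21455183  0.0513296 ]
side 0.2 [[504.4, 264.2], [513.0, 265.9], [505.2, 294.4], [496.8, 292.7]]
side 0.22 [[516.6, 266.6], [525.2, 268.3], [517.3, 296.9], [508.8, 295.2]]
top 0.2 [[465.5, 216.6], [472.8, 215.8], [472.7, 240.2], [465.5, 241.1]]
top 0.22 [[476.0, 215.4], [483.3, 214.5], [483.0, 239.0], [475.8, 239.9]]
```

```bash
python3 -c "
from h import *
def m(q):
  return {n:None for n in q}
ob={'top':[[472,215],[478,214.4],[478,238.6],[472.4,239]],'side':[[511.4,268.6],[518.6,267.4],[512.4,293.6],[505,292.4]]}
L=np.array([[.025,.007,0],[.025,-.007,0],[-.025,-.007,0],[-.025,.007,0]])
f=lambda p:np.concatenate([(proj(n,p+L@panelR(YAW).T)-ob[n]).ravel() for n in ob])
r=least_squares(f,[.56,-.26,.25]);print(r.x,r.fun.round(1))
T=r.x;np.save('T.npy',T); plan(T+.13*N)"
```

```text
[ 0.56356214 -0.26237612  0.24131582] [-0.7 -0.2  0.5 -0.4  0.3 -0.5 -1.2 -0.1  0.2 -2.7  1.4  0.2 -0.1  2.1
 -1.   1.6]
t 12.7 pos [0.3667 0.1862 0.3315] F [-0.7 -0.1  0.1] g 0.852
shift tool [0.0773 0.467  0.0252] rows>= 10
 per row [0.0077 0.0467 0.0025]
turn [0.08 0.2  0.07] 1 [0.08 0.2  0.07]
```

move_arm:
  motion:
    - [[0.007, 0.025, -0.01, 0, 0, 0, 0.85], [0.007, 0.045, 0, 0, 0, 0, 0.85], [0.007, 0.048, 0, 0, 0, 0, 0.85], [0.007, 0.048, 0, 0, 0, 0, 0.85], [0.007, 0.048, 0, 0, 0, 0, 0.85], [0.007, 0.048, 0, 0, 0, 0, 0.85], [0.007, 0.048, 0, 0, 0, 0, 0.85], [0.007, 0.048, 0, 0, 0, 0, 0.85], [0.007, 0.045, 0.01, 0, 0, 0, 0.85], [0.007, 0.035, 0.01, 0, 0, 0, 0.85]]

```text
time_s: 13.7
tcp_pos: [0.48, -0.1767, 0.3585]
tcp_rot: [-0.01, 0.963, 0.049, 0.264]
wrist_force: [0.6, 0.5, -0.1]
gripper_width: 0.849
```

move_arm:
  motion:
    - [[0.007, 0.029, 0.015, 0, 0.2, 0, 0.85], [0, 0, 0, 0, 0, 0, 0.85], [0, 0, 0, 0, 0, 0, 0.85]]

```text
time_s: 14.0
tcp_pos: [0.4966, -0.2014, 0.349]
tcp_rot: [-0.011, 0.963, 0.05, 0.265]
wrist_force: [0.4, 0.4, -0.1]
gripper_width: 0.846
```

```bash
python3 -c "
from h import *
T=np.array([.5625,-.2615,.245]); plan(T+.04*N)
a=snap('side','s10');b=snap('top','t10')
cv2.imwrite('pics/c10.png',cv2.resize(np.hstack([a[170:390,400:600],b[130:350,380:580]]),(800,440)))"
```

```text
t 14.0 pos [ 0.4966 -0.2014  0.349 ] F [ 0.4  0.4 -0.1] g 0.846
shift tool [-0.0032  0.0663  0.08  ] rows>= 3
 per row [-0.0011  0.0221  0.0267]
turn [ 0.35  1.24 -0.09] 1 [ 0.35  1.24 -0.09]
```

View pics/c10.png

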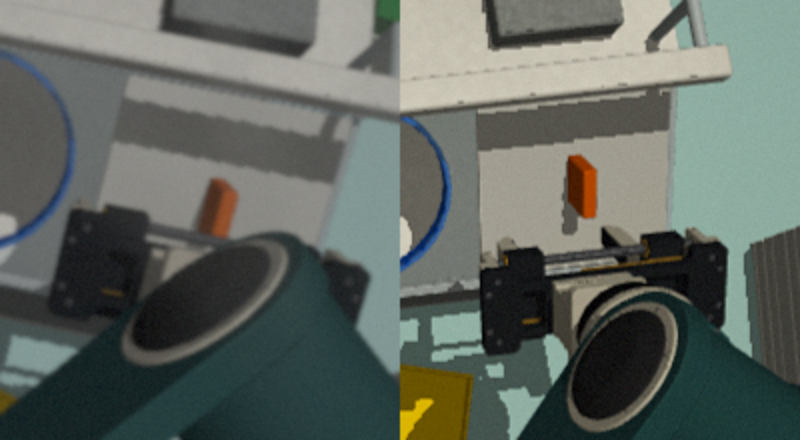

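The handle stands in front of the gripper, at about (220,210) in the side half and (582,185) in the top half. The grey box lies at y < −0.46 and is under about 0.2 m tall, so it is clear. Aligning over the handle.

move_arm:
  motion:
    - [[0, 0.02, 0, 0.35, 1.24, 0, 0.85], [0, 0.025, 0, 0, 0, 0, 0.85], [-0.003, 0.021, 0, 0, 0, 0, 0.85], [0, 0, 0, 0, 0, 0, 0.85], [0, 0, 0, 0, 0, 0, 0.85]]

```text
time_s: 14.6
tcp_pos: [0.5014, -0.2661, 0.3496]
tcp_rot: [-0.014, 0.96, 0.052, 0.276]
wrist_force: [-0.5, 0.7, -0.4]
gripper_width: 0.852
```

```bash
python3 -c "
from h import *
T=np.array([.5625,-.2615,.245]); plan(T+.03*N)
a=snap('side','s11');b=snap('top','t11')
cv2.imwrite('pics/c11.png',cv2.resize(np.hstack([a[170:390,400:600],b[130:350,380:580]]),(800,440)))"
```

```text
t 14.6 pos [ 0.5014 -0.2661  0.3496] F [-0.5  0.7 -0.4] g 0.852
shift tool [-0.0037  0.0019  0.0911] rows>= 2
 per row [-0.0018  0.0009  0.0456]
turn [ 0.05 -0.12  0.06] 1 [ 0.05 -0.12  0.06]
```

View pics/c11.png

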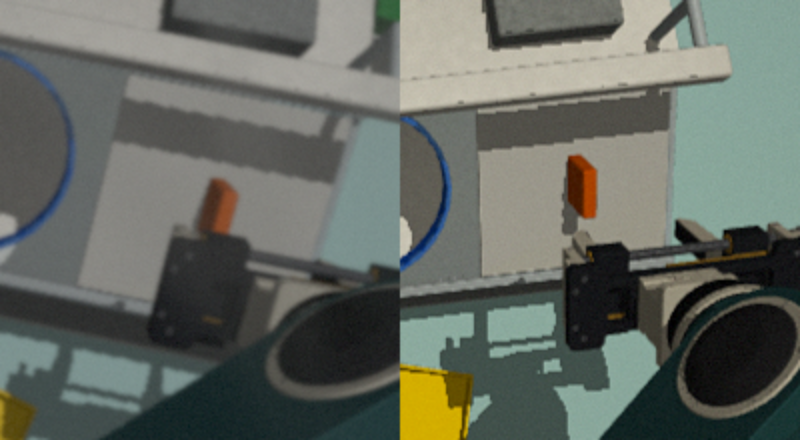

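```bash
python3 -c "
from h import *
o,p,M=cur()
for d in (0,.06,.11,.12):
  q=p+M[:,2]*d
  for s in (-.0395,0,.0395): print(d,s,proj('top',q+M[:,1]*s).round(0),proj('side',q+M[:,1]*s).round(0))"
```

```text
0 -0.0395 [[474. 252.]] [[503. 296.]]
0 0 [[497. 249.]] [[530. 301.]]
0 0.0395 [[520. 246.]] [[558. 307.]]
0.06 -0.0395 [[463. 239.]] [[495. 284.]]
0.06 0 [[485. 236.]] [[520. 289.]]
0.06 0.0395 [[506. 234.]] [[546. 294.]]
0.11 -0.0395 [[455. 229.]] [[489. 275.]]
0.11 0 [[476. 227.]] [[513. 280.]]
0.11 0.0395 [[496. 224.]] [[537. 285.]]
0.12 -0.0395 [[454. 228.]] [[488. 274.]]
0.12 0 [[474. 225.]] [[511. 278.]]
0.12 0.0395 [[494. 223.]] [[535. 283.]]
```

move_arm:
  motion:
    - [[-0.001, 0, 0.03, 0, 0, 0, 0.85], [-0.001, 0, 0.03, 0, 0, 0, 0.85], [0, 0, 0.025, 0, 0, 0, 0.85], [0, 0, 0, 0, 0, 0, 0.85], [0, 0, 0, 0, 0, 0, 0.85]]

```text
time_s: 15.2
tcp_pos: [0.5448, -0.2614, 0.277]
tcp_rot: [-0.014, 0.96, 0.052, 0.276]
wrist_force: [0.1, -1.1, 0.3]
gripper_width: 0.85
```

```bash
python3 -c "
from h import *
T=np.array([.5625,-.2615,.245]); plan(T-.01*N)
a=snap('side','s12');b=snap('top','t12')
cv2.imwrite('pics/c12.png',cv2.resize(np.hstack([a[210:340,440:580],b[160:290,410:550]]),(800,371)))"
```

```text
t 15.2 pos [ 0.5448 -0.2614  0.277 ] F [ 0.1 -1.1  0.3] g 0.85
shift tool [-0.0021  0.002   0.0465] rows>= 1
 per row [-0.0021  0.002   0.0465]
turn [ 0.   -0.11  0.11] 1 [ 0.   -0.11  0.11]
```

View pics/c12.png

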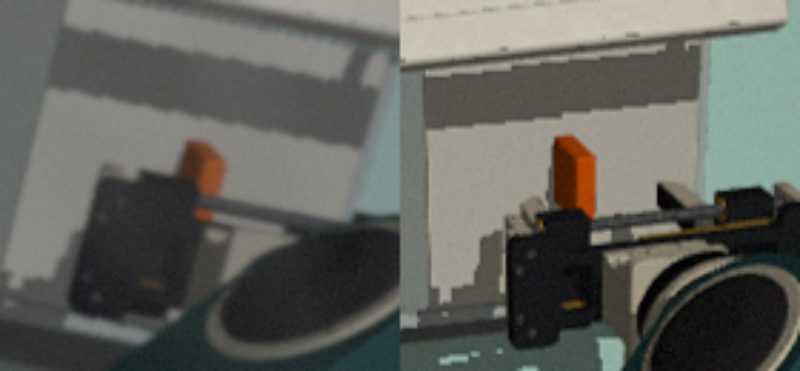

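move_arm:
  motion:
    - [[-0.002, 0.002, 0.015, 0, 0, 0, 0.85], [0, 0, 0.015, 0, 0, 0, 0.85], [0, 0, 0.01, 0, 0, 0, 0.85], [0, 0, 0.005, 0, 0, 0, 0.85], [0, 0, 0, 0, 0, 0, 0.85]]

```text
time_s: 15.8
tcp_pos: [0.5673, -0.2615, 0.2357]
tcp_rot: [-0.015, 0.96, 0.051, 0.275]
wrist_force: [0.5, 1.5, 0.2]
gripper_width: 0.851
```

move_arm:
  motion:
    - [[0, 0, 0, 0, 0, 0, 0.6], [0, 0, 0, 0, 0, 0, 0.4], [0, 0, 0, 0, 0, 0, 0.2], [0, 0, 0, 0, 0, 0, 0.1], [0, 0, 0, 0, 0, 0, 0.05], [0, 0, 0, 0, 0, 0, 0.05], [0, 0, 0, 0, 0, 0, 0.05], [0, 0, 0, 0, 0, 0, 0.05]]
  grip_force: 12

```text
time_s: 16.6
tcp_pos: [0.5671, -0.2617, 0.2369]
tcp_rot: [-0.014, 0.96, 0.051, 0.276]
wrist_force: [-1.3, 2.0, 0.5]
gripper_width: 0.215
```

```bash
python3 -c "
from h import *
o,p,M=cur(); plan(p)
a=snap('side','s13');b=snap('top','t13')
cv2.imwrite('pics/c13.png',cv2.resize(np.hstack([a[210:340,440:580],b[160:290,410:550]]),(800,371)))"
```

```text
t 16.6 pos [ 0.5671 -0.2617  0.2369] F [-1.3  2.   0.5] g 0.215
shift tool [0. 0. 0.] rows>= 0
turn [ 0.01 -0.09  0.04] 1 [ 0.01 -0.09  0.04]
```

View pics/c13.png

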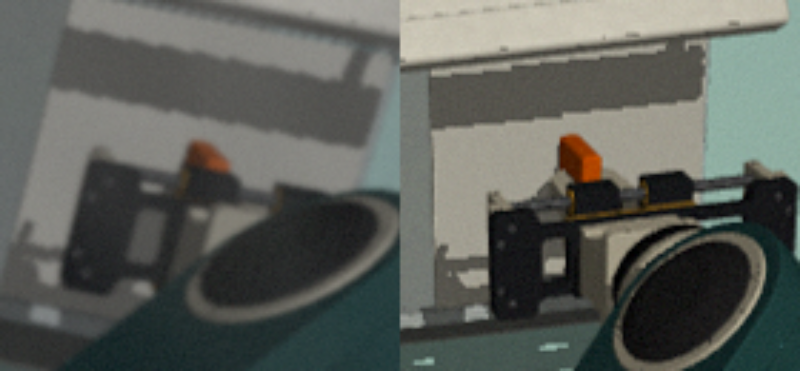

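move_arm:
  motion:
    - [[0, 0, 0, 0, 0, 0, 0.05], [0, 0, 0, 0, 0, 0, 0.05], [0, 0, 0, 0, 0, 0, 0.05]]

```text
time_s: 17.0
tcp_pos: [0.5671, -0.2618, 0.2369]
tcp_rot: [-0.014, 0.96, 0.051, 0.276]
wrist_force: [-1.4, 2.2, 0.7]
gripper_width: 0.148
```

The opening is 0.148 (13.8 mm), so the fin is gripped. I'll start sliding gently and watch the force.

move_arm:
  motion:
    - [[0, -0.005, 0, 0, 0, 0, 0.05], [0, -0.01, 0, 0, 0, 0, 0.05], [0, -0.01, 0, 0, 0, 0, 0.05], [0, 0, 0, 0, 0, 0, 0.05]]

```text
time_s: 17.4
tcp_pos: [0.5644, -0.2353, 0.237]
tcp_rot: [-0.015, 0.96, 0.052, 0.276]
wrist_force: [1.2, 3.0, -0.8]
gripper_width: 0.154
```

```bash
python3 -c "
from h import *
o,p,M=cur(); plan(p)
print(((p-[.5671,-.2618,.2369])@panelR(YAW)).round(4))
a=snap('side','s14');b=snap('top','t14')
cv2.imwrite('pics/c14.png',cv2.resize(np.hstack([a[180:340,340:580],b[160:320,310:550]]),(800,267)))"
```

```text
t 17.4 pos [ 0.5644 -0.2353  0.237 ] F [ 1.2  3.  -0.8] g 0.154
shift tool [0. 0. 0.] rows>= 0
turn [-0.03 -0.1   0.1 ] 1 [-0.03 -0.1   0.1 ]
[ 0.0001  0.0266 -0.    ]
```

View pics/c14.png

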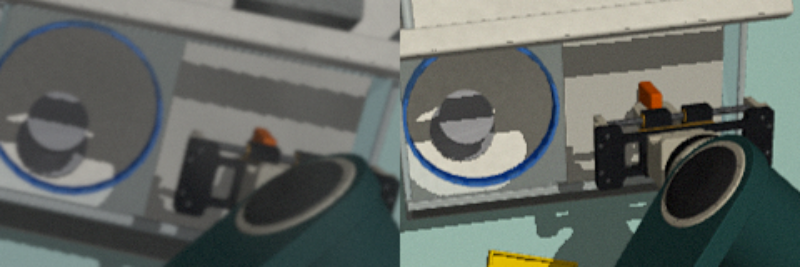

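The shutter follows with about 3 N of drag. Continuing.

move_arm:
  motion:
    - [[0, -0.01, 0, 0, 0, 0, 0.05], [0, -0.015, 0, 0, 0, 0, 0.05], [0, -0.015, 0, 0, 0, 0, 0.05], [0, -0.015, 0, 0, 0, 0, 0.05], [0, -0.015, 0, 0, 0, 0, 0.05], [0, -0.015, 0, 0, 0, 0, 0.05], [0, -0.015, 0, 0, 0, 0, 0.05], [0, -0.015, 0, 0, 0, 0, 0.05], [0, -0.015, 0, 0, 0, 0, 0.05], [0, -0.01, 0, 0, 0, 0, 0.05]]

```text
time_s: 18.5
tcp_pos: [0.5499, -0.0967, 0.2369]
tcp_rot: [-0.014, 0.959, 0.051, 0.277]
wrist_force: [16.9, -1.0, -5.4]
gripper_width: 0.15
```

move_arm:
  motion:
    - [[0, -0.01, 0, 0, 0, 0, 0.05], [0, 0, 0, 0, 0, 0, 0.05], [0, 0, 0, 0, 0, 0, 0.05]]

```text
time_s: 18.8
tcp_pos: [0.5489, -0.0869, 0.2369]
tcp_rot: [-0.015, 0.959, 0.052, 0.277]
wrist_force: [13.4, 3.0, -4.1]
gripper_width: 0.147
```

```bash
python3 -c "
from h import *
o,p,M=cur(); plan(p)
print(((p-[.5671,-.2618,.2369])@panelR(YAW)).round(4))
a=snap('side','s15');b=snap('top','t15')
cv2.imwrite('pics/c15.png',cv2.resize(np.hstack([a[160:360,300:580],b[120:320,280:560]]),(800,286)))"
```

```text
t 18.8 pos [ 0.5489 -0.0869  0.2369] F [13.4  3.  -4.1] g 0.147
shift tool [0. 0. 0.] rows>= 0
turn [-0.01 -0.19  0.05] 1 [-0.01 -0.19  0.05]
[ 0.0004  0.1759 -0.0003]
```

View pics/c15.png

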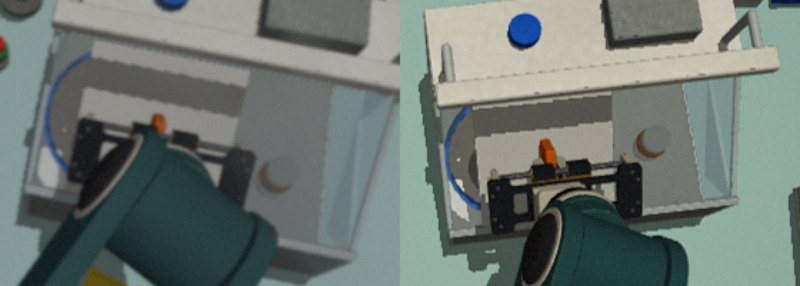

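The shutter is now mostly over the port, with the handle at about (548,150) in the top half. A side force of about 14 N has built up from a small heading error, so I'll ease it off before finishing.

move_arm:
  motion:
    - [[0.001, 0, 0.001, 0, 0, 0, 0.05], [0, 0, 0, 0, 0, 0, 0.05]]

```text
time_s: 19.1
tcp_pos: [0.5495, -0.0873, 0.2368]
tcp_rot: [-0.014, 0.96, 0.052, 0.276]
wrist_force: [-7.3, 1.4, 4.7]
gripper_width: 0.149
```

move_arm:
  motion:
    - [[-0.0003, -0.01, -0.0003, 0, 0, 0, 0.05], [0, -0.01, 0, 0, 0, 0, 0.05], [0, -0.01, 0, 0, 0, 0, 0.05], [0, -0.003, 0, 0, 0, 0, 0.05], [0, 0, 0, 0, 0, 0, 0.05]]

```text
time_s: 19.6
tcp_pos: [0.546, -0.0539, 0.2369]
tcp_rot: [-0.015, 0.959, 0.052, 0.277]
wrist_force: [5.5, 2.6, -0.1]
gripper_width: 0.153
```

move_arm:
  motion:
    - [[0, -0.002, 0, 0, 0, 0, 0.05], [0, -0.001, 0, 0, 0, 0, 0.05], [0, 0, 0, 0, 0, 0, 0.05]]

```text
time_s: 19.9
tcp_pos: [0.5458, -0.0515, 0.2369]
tcp_rot: [-0.014, 0.959, 0.051, 0.277]
wrist_force: [5.1, 0.1, 0.3]
gripper_width: 0.15
```

move_arm:
  motion:
    - [[0, -0.002, 0, 0, 0, 0, 0.05], [0, 0, 0, 0, 0, 0, 0.05]]

```text
time_s: 20.1
tcp_pos: [0.5456, -0.0495, 0.2369]
tcp_rot: [-0.014, 0.959, 0.051, 0.277]
wrist_force: [7.1, -0.8, 0.0]
gripper_width: 0.149
```

move_arm:
  motion:
    - [[0, -0.002, 0, 0, 0, 0, 0.05], [0, 0, 0, 0, 0, 0, 0.05]]

```text
time_s: 20.3
tcp_pos: [0.5454, -0.0475, 0.2369]
tcp_rot: [-0.014, 0.959, 0.051, 0.277]
wrist_force: [6.7, -0.8, -0.5]
gripper_width: 0.148
```

move_arm:
  motion:
    - [[0, -0.002, 0, 0, 0, 0, 0.05], [0, 0, 0, 0, 0, 0, 0.05]]

```text
time_s: 20.5
tcp_pos: [0.5451, -0.0455, 0.2369]
tcp_rot: [-0.014, 0.959, 0.051, 0.277]
wrist_force: [7.4, 0.5, 0.1]
gripper_width: 0.147
```

move_arm:
  motion:
    - [[0.0002, -0.0015, 0.0002, 0, 0, 0, 0.05], [0, 0, 0, 0, 0, 0, 0.05]]

```text
time_s: 20.7
tcp_pos: [0.545, -0.0441, 0.2368]
tcp_rot: [-0.014, 0.96, 0.051, 0.276]
wrist_force: [-0.2, -0.5, 3.7]
gripper_width: 0.151
```

move_arm:
  motion:
    - [[0, -0.0015, 0, 0, 0, 0, 0.05], [0, 0, 0, 0, 0, 0, 0.05]]

```text
time_s: 20.9
tcp_pos: [0.545, -0.0433, 0.2368]
tcp_rot: [-0.014, 0.96, 0.051, 0.276]
wrist_force: [0.3, -6.4, 4.7]
gripper_width: 0.149
```

```bash
python3 -c "
from h import *
o,p,M=cur(); plan(p)
print(((p-[.5671,-.2618,.2369])@panelR(YAW)).round(4))
a=snap('side','s16');b=snap('top','t16')
cv2.imwrite('pics/c16.png',cv2.resize(np.hstack([a[160:360,300:580],b[120:320,280:560]]),(800,286)))"
```

```text
t 20.9 pos [ 0.545  -0.0433  0.2368] F [ 0.3 -6.4  4.7] g 0.149
shift tool [0. 0. 0.] rows>= 0
turn [ 0.11 -0.13  0.06] 1 [ 0.11 -0.13  0.06]
[ 0.001   0.2196 -0.0007]
```

View pics/c16.png

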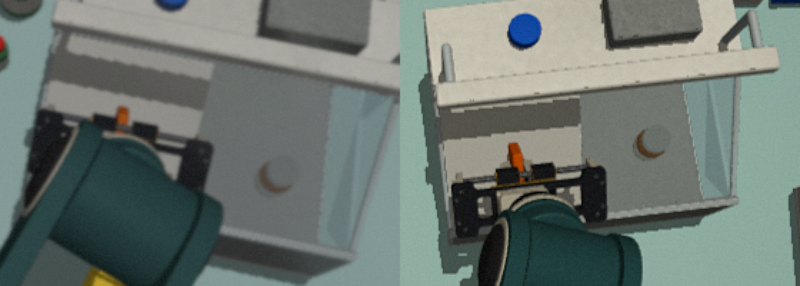

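The stop is felt at 219.6 mm of travel, with Fy at −6.4 N. One more small press to confirm, then release.

move_arm:
  motion:
    - [[0, -0.001, 0, 0, 0, 0, 0.05], [0, 0, 0, 0, 0, 0, 0.05]]

```text
time_s: 21.2
tcp_pos: [0.545, -0.0432, 0.2368]
tcp_rot: [-0.013, 0.96, 0.051, 0.276]
wrist_force: [1.4, -15.9, 3.7]
gripper_width: 0.15
```

move_arm:
  motion:
    - [[0, 0, 0, 0, 0, 0, 0.25], [0, 0, 0, 0, 0, 0, 0.4], [0, 0, 0, 0, 0, 0, 0.6], [0, 0, 0, 0, 0, 0, 0.6], [0, 0, 0, 0, 0, 0, 0.6]]

```text
time_s: 21.7
tcp_pos: [0.5447, -0.0418, 0.2363]
tcp_rot: [-0.014, 0.96, 0.051, 0.276]
wrist_force: [-0.0, -0.5, 1.1]
gripper_width: 0.53
```

move_arm:
  motion:
    - [[0, 0, -0.01, 0, 0, 0, 0.6], [0, 0, -0.02, 0, 0, 0, 0.6], [0, 0, -0.03, 0, 0, 0, 0.6], [0, 0, -0.04, 0, 0, 0, 0.6], [0, 0.01, -0.05, 0, 0, 0, 0.6], [-0.02, 0.03, -0.03, 0, 0, 0, 0.6], [-0.02, 0.04, -0.01, 0, 0, 0, 0.6], [-0.02, 0.04, -0.01, 0, 0, 0, 0.6], [-0.02, 0.03, 0, 0, 0, 0, 0.6], [0, 0, 0, 0, 0, 0, 0.6]]

```text
time_s: 22.7
tcp_pos: [0.3905, -0.2041, 0.3618]
tcp_rot: [-0.014, 0.96, 0.049, 0.275]
wrist_force: [0.2, 0.2, 0.6]
gripper_width: 0.604
```

```bash
python3 -c "
from h import *
o,p,M=cur(); plan(p)
a=snap('side','s17');b=snap('top','t17')"
```

```text
t 22.7 pos [ 0.3905 -0.2041  0.3618] F [0.2 0.2 0.6] g 0.604
shift tool [0. 0. 0.] rows>= 0
turn [ 0.17  0.04 -0.26] 1 [ 0.17  0.04 -0.26]
```

View pics/s17.png

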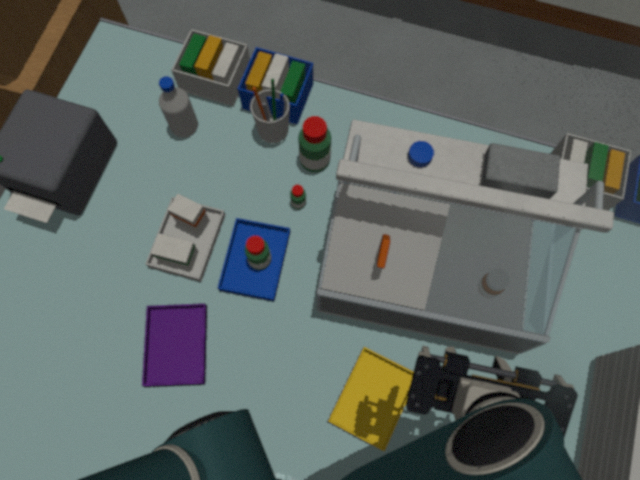

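View pics/t17.png

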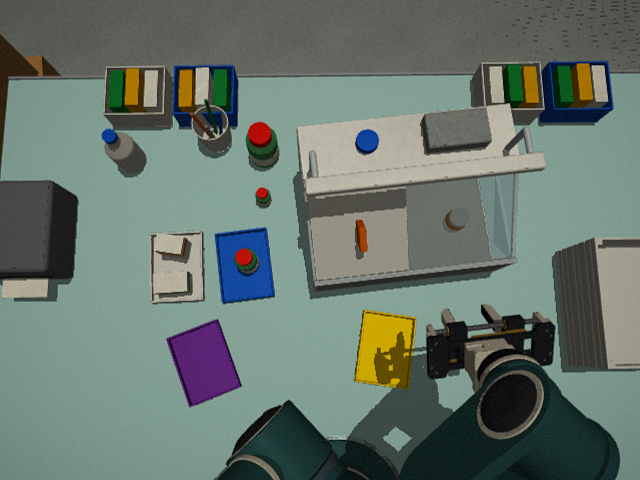

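The bottle is upright in the blue tray at (247,261) in the top view and the shutter covers the port with its handle at (362,236). The jar, now visible through the panel at (457,218), and both cartons are still standing. The arm is clear of everything.

move_arm:
  motion:
    - [[0, 0, 0, 0, 0, 0, 0.6], [0, 0, 0, 0, 0, 0, 0.6], [0, 0, 0, 0, 0, 0, 0.6]]

```text
time_s: 23.1
tcp_pos: [0.3929, -0.1999, 0.3632]
tcp_rot: [-0.014, 0.96, 0.052, 0.276]
wrist_force: [-0.2, 0.1, 0.3]
gripper_width: 0.6
```

```bash
python3 -c "
from h import *
print(order.sign_off())"
```

```text
the job is handed in; nothing more can be done
None
```

The job is done and handed in at about 23 s of the 61 s allowed. The middle-sized bottle came out through the port upright and stands in the blue tray, and the shutter is closed over the port.

- **Bottle:** I lowered it until the tray floor was felt (about 3 N) and then let go. The last pictures show it upright, well inside the tray walls.
- **Shutter:** I gripped the handle and slid it 220 mm to its stop. A further 1 mm press raised the force to 16 N with no more travel, so it is fully home.
- **Bystanders:** In the last pictures both cartons are where they started. The jar is standing in the chamber. It was hidden behind the open shutter at the start, so I could not compare its position.
- **Robot:** It ended clear of everything, with wrist force near zero. The highest wrist force I saw was about 18 N, well under the 120 N limit.

Three checks disagreed:
- **Port height:** My first fit put the port centre about 20 mm lower than the chamber's dimensions imply. I used the dimensions instead and checked each approach with pictures and force readings.
- **Handle height:** The camera measurement came out about 10 mm lower than expected, so I chose a grip depth that worked either way.
- **Shutter heading:** A small direction error built up about 18 N of side force partway through the slide. I eased it off before finishing.

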